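# Lock the lift arm with the hitch pin

### The arm

A 6-joint arm with a two-finger parallel gripper is mounted at the origin on a cart in front of the work surface, level with it; the furniture and walls round the work are solid. World frame = base frame: x ahead of the robot, y to its left, z up, the work surface at z = 0. Lengths are in mm, angles in degrees, forces in N, time in s.
With the tool pointing down it reaches from about 400 to 825 mm from the base axis. Payload 7 kg.
Tool frame: the origin (TCP) lies midway between the tips of the shut fingers; the grasp point (between the pads) lies 19 mm behind it; z points along the fingers, y is the direction in which the jaws open and shut (so a half turn about z gives the same grasp; the last joint's range is limited). The gripper opens to 88 mm and grips with 3 to 60 N. Pads are 19 mm wide; open, the fingers measure 130 mm over their backs; the gripper's body (78 mm by 193 mm) begins 47 mm behind the grasp point.
Start: joints at [-47.435, 20.546, 0.682, 0, -70.136, -16.507], TCP at [296.487, -606.375, 226.561] pointing down, gripper open.
Joint ranges: [-176.03, 176.03], [-82.01, 121.73], [-58.28, 71.71], [-173.87, 95.51], [-174.79, -0.11], [-173.66, 173.66]. Speed limits (degrees/s): [136.94, 136.94, 172.46, 180, 180, 180].

### API

Orientations are given as a 3x3 rotation matrix whose columns are the frame's x, y, z axes.
In Python, from cell import arm gives the robot as it stands. The module is installed in compiled form; this text tells all that it offers.
- The arm moves only by the shell command python3 -m creep 'ROWS' [FORCE]. ROWS is JSON, a list of rows, each a list of 7 numbers: the shift along the tool's x, y, z in cm, then the turn, a rotation vector about the tool's x, y, z in rad, then the finger opening in cm, from 0 to 8.76. A call has 1 to 20 rows; each row shifts and turns the pose as measured when the row begins, along the tool's axes as they then stand; what a row does not reach is not made up. A row lasts 1/8 s, in which the tool goes at most 62.5 mm and 10.7 degrees, less where a joint would pass 70% of its speed; a pose out of reach is approached as far as the arm can. A call is refused whole if a number of a shift passes 6.25 or a number of a turn 0.188, either way. A call with a gripper value outside its range is refused whole. The fingers move at their own pace and stop on an object; FORCE is the grip in N (left out, the last holds). Time passes only in rows, so rows that do not move let the fingers close. It gives the time, the measured TCP pose, the force and the opening at its end, in the units of the state.
- arm.state(): the state, without advancing time (a new reading comes with each control period).
- arm.capture(name): name is "scene" or "top"; returns (picture, depth): 420x560x3 uint8, red, green, blue; 420x560 float32, mm along the optical axis (not along the pixel's ray), 0 where there is no reading.
- arm.calibration(name): a dict with "fov_y" (degrees; the focal length in pixels is half the picture's height over the tangent of half this angle, whatever the lens; pixels are square), "cx", "cy" (the principal point, pixels), "dist" ([k1, k2, p1, p2, k3] as OpenCV has them; the pictures are not rectified), "xyz" and "attitude" of the camera in the world. Camera axes: x right, y down, z forward; pixel columns grow to the right and rows downward; lengths in mm; the calibration is good to about 2 mm. A picture is of the moment at which its call begins. calibration takes no time and is no camera call.
- arm.sign_off(): hands the job in, once; it reports no verdict.
The state is a dict: "time_s": time; "joints": joint angles; "qd": joint speeds; "joint_torque": joint torques, N m; "tool_pos": TCP position; "tool_rot": TCP orientation; "contact_force": force on the tool from outside, world axes, zero at the start; "torque": the same for the moment, N m; "grip_width": finger opening in mm.
Only numpy, scipy, OpenCV 4.12 (cv2) and the standard library are available. Lean on these libraries where they do the work, as an engineer would, in place of code of your own. Each camera call takes 0.05 s, during which the arm holds its last target.

### The job

The lift arm on the small linkage stand still has to be secured: pick up the hitch pin by its handle, feel for the cross hole in the squared end of the shaft, and push the pin gently through until its shoulder rests against the shaft. Then let go and swing the pin's sprung loop over the shaft end and down until it snaps shut. Do not force anything, and leave the padlock, the big nut and the roll of tape where they are.

Things in the scene. Friction and masses are not known exactly. Their poses are not given: they have to be found in the camera images.
- stand: Linkage stand, screwed down, origin under its base centre. Grey base plate 110 x 110 x 12 mm, round collar, dark lift arm on the collar (towards -y, top at 72 mm), then an upright steel shaft with a squared end 28 mm (x) by 32 mm (y) by 56 mm high and on top a flat 25 mm button, 3 mm high. x: the way the pin goes in. Over 45 N on it, jamming of a tilted pin in the hole included, is forcing it.
- hole (a point): Reference point on the flat face of the shaft where the pin enters, 127 mm above the bench; x axis level, the way the pin goes in; z up. The shaft was clamped by hand at an unknown height: the real 11.5 mm round through hole lies 4 to 30 mm straight below this point, always 31 mm below the top of the shaft's button. Sideways and in depth this point is exact. The shaft does not give way.
- handle (a point): Centre of the hitch pin's handle, a dark steel bar 62 mm long (x), 16 wide (y), 24 high (z), lying on the bench; grasp it across its width from above. x points along the pin to its nose. On this axis: loop pivot 37 mm ahead, shoulder face (23 mm flange) 47 mm, nose end (10 mm round shank, tapered tip) 107 mm ahead. Keep the gripper's body behind the raised loop. Whole pin 0.16 to 0.25 kg.
- shoulder (a point): Front face of the pin's shoulder, on the pin's axis; it rests against the shaft's flat face when the pin is home. Axes as the handle's.
- nose (a point): Foremost point of the pin's nose, on its axis.
- loop_bar (a point): Middle of the far cross bar of the pin's wire loop (5 mm steel wire; straight part of the bar 28 mm long, loop 46 mm wide). It swings on a 70 mm radius about the pivot, which lies on the pin's axis 10 mm behind the shoulder face. Open, the bar is ahead of and above the pivot, 60 degrees up; shut, it is level with the pin's axis, just ahead of the nose.
- loop (a joint): Swing of the loop: 0 rad open (60 degrees up), 1.05 rad shut. Its over-centre spring resists closing up to 0.75 rad, with about 5 N square to the loop at the bar (10 to 13 N at first if pressed straight down); beyond that it snaps shut by itself and stays shut.
- padlock: Small brass padlock 59 x 38 x 13 mm lying on the bench; bystander. Origin at its underside.
- hex_nut_big: Big steel hex nut 35 x 30 x 16 mm; bystander. Origin at its underside.
- tape_roll: Roll of paper tape, 74 mm across, 25 mm high; bystander. Origin at its underside.

How it is judged (in metres and radians):
On the way, in this order (a step that is already met when the one before it is completed fails the run):
1. the pin is pushed through the cross hole until its shoulder rests against the shaft, the loop still open (x of shoulder in the frame of hole between -0.004 and 0.004 m and x of nose in the frame of hole above 0.05 m and y of nose in the frame of hole between -0.006 and 0.006 m and z of nose in the frame of hole between -0.034 and 0 m and value of joint loop below 0.5 rad), for 0.2 s.
2. the loop is swung over the shaft end and snapped shut (value of joint loop above 0.97 rad), for 0.2 s.
At the end, for the whole second after the job is handed in: The pin sits in the cross hole with its shoulder within 5 mm of the shaft's face and its nose out on the far side, and the loop is shut (within 0.08 rad) round the shaft (x of shoulder in the frame of hole between -0.005 and 0.004 m and x of nose in the frame of hole above 0.05 m and y of nose in the frame of hole between -0.006 and 0.006 m and z of nose in the frame of hole between -0.034 and 0 m and value of joint loop above 0.97 rad); the robot touches nothing.
It fails at once if pin or loop forced against the stand with more than 45 N (contact force between pin and stand above 45 N).
It fails at once if the robot pushes the stand with more than 45 N (contact force between any of the arm, the fingers and stand above 45 N).
It fails at once if a bystander is moved more than 30 mm (distance of any of padlock, hex_nut_big, tape_roll from where it was at the start of the episode above 0.03 m).
It also fails if it takes over 72 s, if anything falls off the work surface, if the arm or the gripper's body presses on something with over 40 N, if the wrist force passes 120 N, or if a joint passes its speed limit or range.

## Working session

There is one attempt and no reset: what is moved stays moved. The work goes in short steps, Python scripts to look and compute and a shell command to move; the robot and the scene stay as the last step left them, time stands still between calls to the robot, and variables do not carry over. Pictures are saved under pics/ and viewed, and the job is handed in when it is done.

```bash
mkdir -p pics; ls; python3 - <<'E'
from cell import arm
import cv2, numpy as np
s=arm.state()
for k,v in s.items(): print(k,np.round(v,3).tolist())
for n in("scene","top"):
    c=arm.calibration(n); print(n,c)
    p,d=arm.capture(n); cv2.imwrite(f"pics/{n}0.png",p[:,:,::-1]); np.savez(f"{n}0.npz",p=p,d=d)
    print(d.min(),d.max(),(d==0).mean())
E
```

```text
pics
time_s 0.0
joints [-47.436, 20.591, 0.634, -0.021, -70.134, -16.506]
qd [0.034, 0.011, 0.021, 0.071, -0.026, 0.04]
joint_torque [-0.0, -58.272, 29.306, 6.997, 0.007, -0.0]
tool_pos [296.28, -605.965, 225.626]
tool_rot [[-0.898, -0.439, -0.001], [-0.439, 0.898, 0.001], [0.0, 0.002, -1.0]]
contact_force [0.503, 0.103, 0.248]
torque [0.003, -0.101, 0.015]
grip_width 87.319
scene {'fov_y': 54.276700088675454, 'cx': 278.83084380168515, 'cy': 210.10923174294692, 'dist': array([-0.01604973,  0.        ,  0.        ,  0.        ,  0.        ]), 'xyz': array([ -13.69907275, -530.47683294,  718.60913763]), 'attitude': array([[ 5.28617471e-01, -5.29912138e-01,  6.63141535e-01],
       [-8.48860078e-01, -3.29654410e-01,  4.13236661e-01],
       [-3.71590834e-04, -7.81358494e-01, -6.24082339e-01]])}
0.0 3867.6396 0.004145408163265306
top {'fov_y': 50.30591546252379, 'cx': 275.79045008810255, 'cy': 205.00194982382655, 'dist': array([-0.07011047,  0.        ,  0.        ,  0.        ,  0.        ]), 'xyz': array([ 404.74261688, -116.25814174, 1254.2911705 ]), 'attitude': array([[ 0.01655589, -0.98126362,  0.19195731],
       [-0.99985832, -0.0156638 ,  0.00616398],
       [-0.00304171, -0.19203216, -0.98138392]])}
0.0 2333.55 0.004098639455782313
```

View pics/scene0.png

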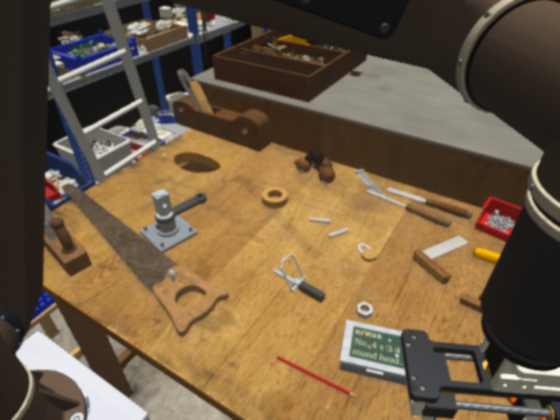

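View pics/top0.png

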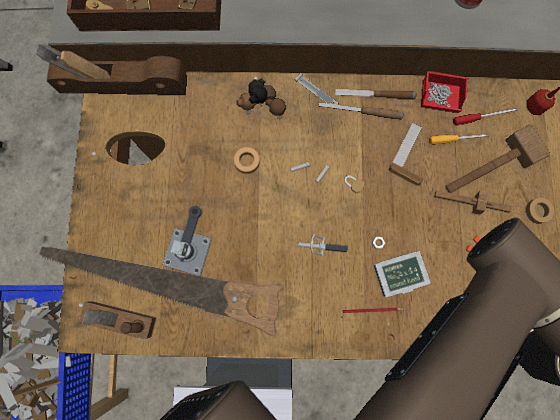

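Top view: the stand is at about (188,250) with its lift arm pointing up the picture. The pin is at (322,245) with its nose to the left, the nut at (379,242), the padlock at (353,183) and the tape at (246,160). I'll zoom in on the stand and pin.

```bash
cat > h.py <<'E'
import numpy as np, cv2
from cell import arm
def K(c):
    f=210/np.tan(np.radians(c["fov_y"]/2)); return np.array([[f,0,c["cx"]],[0,f,c["cy"]],[0,0,1.]])
def rays(n,px):
    c=arm.calibration(n); u=cv2.undistortPoints(np.array(px,float).reshape(-1,1,2),K(c),c["dist"]).reshape(-1,2)
    return c["xyz"],np.c_[u,np.ones(len(u))]@c["attitude"].T
def plane(n,px,z):
    o,r=rays(n,px); return o+r*((z-o[2])/r[:,2])[:,None]
def bydepth(n,px,d):
    o,r=rays(n,px); return o+r*np.array([d[int(round(v)),int(round(u))] for u,v in px])[:,None]
def cloud(n,d,box):
    u0,v0,u1,v1=box; uu,vv=np.meshgrid(np.arange(u0,u1),np.arange(v0,v1)); px=np.c_[uu.ravel(),vv.ravel()]
    o,r=rays(n,px); return px,o+r*d[vv.ravel(),uu.ravel()][:,None]
def proj(n,P):
    c=arm.calibration(n); R=c["attitude"].T
    return cv2.projectPoints(np.array(P,float).reshape(-1,1,3),cv2.Rodrigues(R)[0],-R@c["xyz"],K(c),c["dist"])[0].reshape(-1,2)
def tri(a,b):
    o1,r1=rays("scene",[a]);o2,r2=rays("top",[b]);r1=r1[0];r2=r2[0]
    A=np.c_[r1,-r2];t=np.linalg.lstsq(A,o2-o1,rcond=None)[0];p=o1+r1*t[0];q=o2+r2*t[1]
    return (p+q)/2,np.linalg.norm(p-q)
def snap(n,tag,boxes=()):
    p,d=arm.capture(n); np.savez(f"{n}_{tag}.npz",p=p,d=d)
    for i,(u0,v0,u1,v1,k) in enumerate(boxes): cv2.imwrite(f"pics/{n}_{tag}_{i}.png",cv2.resize(p[v0:v1,u0:u1,::-1],None,fx=k,fy=k,interpolation=cv2.INTER_CUBIC))
    return p,d
E
python3 - <<'E'
import cv2,numpy as np
t=np.load("top0.npz");s=np.load("scene0.npz")
def z(p,b,k): return cv2.resize(p[b[1]:b[3],b[0]:b[2],::-1],None,fx=k,fy=k,interpolation=cv2.INTER_CUBIC)
cv2.imwrite("pics/a.png",np.hstack([z(t["p"],(155,200,225,280),5.5),z(t["p"],(290,205,360,285),5.5)]))
cv2.imwrite("pics/b.png",np.hstack([z(s["p"],(135,180,215,255),5),z(s["p"],(265,245,345,320),5)]))
from h import *
d=t["d"]
for nm,b in(("stand",(155,200,225,280)),("pin",(290,225,360,265))):
    px,P=cloud("top",d,b); print(nm,P[:,2].max(),np.percentile(P[:,2],[5,50,95]))
E
```

```text
stand 1254.291170495047 [-3.12384042  2.77431057 70.86648316]
pin 1254.291170495047 [-3.42975118  0.94107897 24.49753762]
```

View pics/a.png

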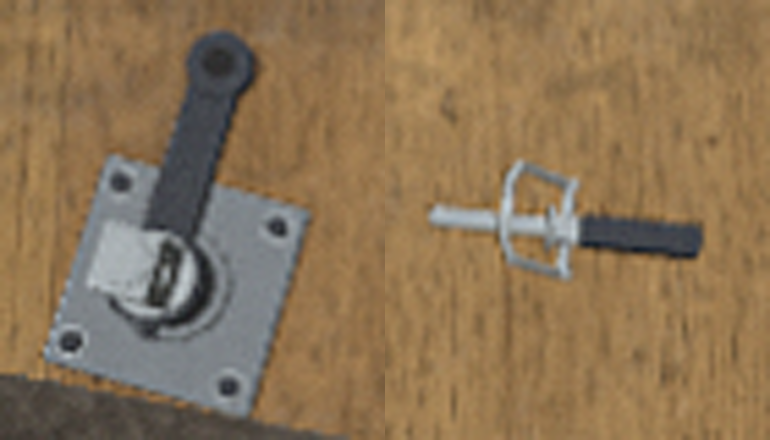

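View pics/b.png

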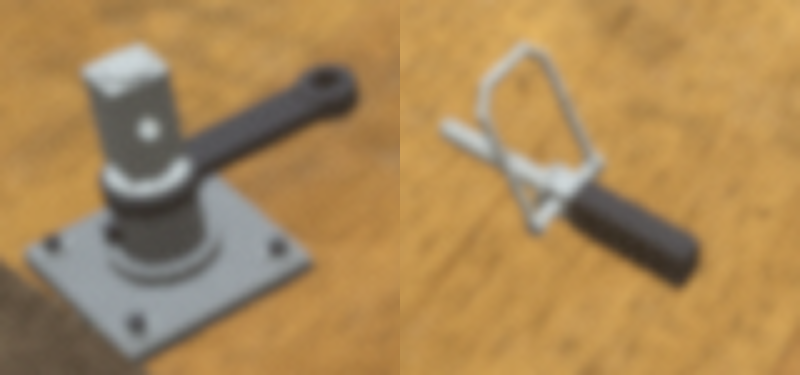

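The crops show the stand (yawed about 15°), the open loop, and the entry hole at about scene (164.6,205.8). Next I'll measure the positions.

```bash
python3 - <<'E'
from h import *
np.set_printoptions(precision=1,suppress=True)
t=np.load("top0.npz");s=np.load("scene0.npz")
C=np.array([(113,155),(308,212),(248,413),(45,358)])/5.5+[155-.4,200-.4]
H=np.array([(120,183),(278,227),(228,386),(70,341)])/5.5+[155-.4,200-.4]
Cs=np.array([(25,250),(135,362),(313,264),(212,185)])/5+[135-.4,180-.4]
Hs=np.array([(52,243),(137,324),(279,257)])/5+[135-.4,180-.4]
for n,A in(("top",C),("top",H),("scene",Cs),("scene",Hs)):
    P=plane(n,A,12); print(n,P[:,:2].tolist()); print(" centre",P[:,:2].mean(0),"side",np.linalg.norm(np.diff(np.r_[P,P[:1]],axis=0),axis=1))
    e=P[0]-P[1]; print(" dir01",np.degrees(np.arctan2(e[1],e[0])))
for n,D,b in(("top",t["d"],(155,200,225,280)),("scene",s["d"],(135,180,215,255))):
    px,P=cloud(n,D,b); 
    base=P[(P[:,2]>6)&(P[:,2]<18)]; print(n,"base z",np.median(base[:,2]),len(base),"rect",cv2.minAreaRect(base[:,:2].astype(np.float32)))
    q=(P[:,2]>85)&(P[:,2]<170); print(" high",q.sum(),np.c_[px[q],P[q]][::max(1,q.sum()//25)])
    print(np.percentile(P[q][:,2],[50,80,90,95,99]))
h=(np.array([148.5,129.5])/5+[134.6,179.6]); print("hole px",h, "depth pt",bydepth("scene",[h],s["d"]))
E
```

```text
top [[577.8795573520088, 173.73967764353227], [550.3947453377643, 72.25983295816287], [448.5488390964137, 98.17339953355695], [473.89644795475095, 202.44724611275518]]
 centre [512.7 136.7] side [105.1 105.1 107.3 107.9]
 dir01 74.84557035875045
top [[563.5234471231903, 169.29828245800292], [542.4670809228146, 87.22271332937179], [461.7961531843522, 108.8835779944606], [482.70589974214886, 190.21787157815345]]
 centre [512.6 138.9] side [84.7 83.5 84.  83.5]
 dir01 75.61117217177798
scene [[475.6482545590069, 203.2208909942284], [445.4004229971791, 94.57617585566857], [546.9811666843225, 67.98838246062235], [567.2596752646053, 157.0592752490569]]
 centre [508.8 130.7] side [112.8 105.   91.4 102.6]
 dir01 74.44223802856435
scene [[487.1043538916993, 195.34284270752926], [465.70085724712555, 113.15106597806471], [541.8073036842393, 86.62339346495753]]
 centre [498.2 131.7] side [ 84.9  80.6 121.7]
 dir01 75.40382392562205
top base z 11.957098743018605 1385 rect ((547.6522827148438, 133.81187438964844), (223.58126831054688, 191.6859588623047), 1.1818264722824097)
 high 197 [[174.  240.
[... 1407 characters left out ...]
  501.1 132.2 130.1]
 [154.  198.  499.2 145.5 123.1]
 [166.  198.  516.6 123.2 120.8]
 [162.  199.  507.8 127.7 121.7]
 [157.  200.  495.8 131.5 124.8]
 [169.  200.  525.2 124.2 108.8]
 [164.  201.  512.8 128.2 112.1]
 [160.  202.  500.3 127.9 117.3]
 [156.  203.  496.8 139.2 112. ]
 [168.  203.  518.8 122.5 104.4]
 [164.  204.  518.1 137.4  95.6]
 [159.  205.  498.3 131.8 107.8]
 [155.  206.  500.3 150.4  95.7]
 [167.  206.  517.6 127.1  93.9]
 [164.  207.  507.1 125.9  98.3]
 [160.  208.  496.2 127.8 101.6]
 [158.  209.  498.1 138.7  92.7]
 [158.  210.  496.8 137.9  90.8]
 [161.  211.  500.3 131.9  87.8]]
[116.  130.  132.  133.1 134.2]
hole px [164.3 205.5] depth pt [[512.9 130.9  97. ]]
```

```bash
python3 - <<'E'
from h import *
np.set_printoptions(precision=1,suppress=True)
t=np.load("top0.npz");s=np.load("scene0.npz")
for n,D,b in(("top",t,(290,205,360,285)),("scene",s,(265,245,345,320))):
    p=D["p"].astype(int); px,P=cloud(n,D["d"],b); c=p[px[:,1],px[:,0]]
    sat=c.max(1)-c.min(1); dark=(c.max(1)<85)&(sat<30); grey=(c.min(1)>85)&(sat<45)
    q=px[dark].astype(np.float32); print(n,dark.sum(),"dark rect px",cv2.minAreaRect(q), "z",np.median(P[dark][:,2]))
    r=cv2.boxPoints(cv2.minAreaRect(q)); print(plane(n,r,24 if n=="top" else 18))
    m=(P[:,2]>-50); 
    print("centroid on z18",plane(n,[q.mean(0)],18 )[0], "depth med",np.median(P[dark],0))
    if n=="top":
        g=px[grey]; print("grey u range",g[:,0].min(),g[:,0].max()); k=g[g[:,0]<g[:,0].min()+9]; 
        pp=plane(n,k.astype(float),15); l=cv2.fitLine(pp[:,:2].astype(np.float32),cv2.DIST_L2,0,.01,.01).ravel(); print("shank line",l,np.degrees(np.arctan2(l[1],l[0])))
        print("nose",plane(n,[k[k[:,0]==k[:,0].min()].mean(0)],12))
        ex=plane(n,q,20); print("handle line",cv2.fitLine(ex[:,:2].astype(np.float32),cv2.DIST_L2,0,.01,.01).ravel())
print(arm.state()["time_s"])
E
```

```text
top 122 dark rect px ((336.107666015625, 247.63848876953125), (21.706077575683594, 5.705597877502441), 7.125016689300537) z 23.830797445339954
[[ 523.8 -246.    24. ]
 [ 539.5 -248.    24. ]
 [ 532.9 -307.5   24. ]
 [ 517.2 -305.4   24. ]]
centroid on z18 [ 528.9 -277.5   18. ] depth med [ 527.8 -276.3   23.8]
grey u range 298 325
shank line [   0.2    1.   537.6 -183.3] 81.2158
nose [[ 538.1 -172.1   12. ]]
handle line [   0.1    1.   528.7 -277.3]
scene 141 dark rect px ((310.6000061035156, 292.3000183105469), (26.385601043701172, 6.260990142822266), 26.56505012512207) z 19.888745209335752
[[ 514.9 -249.3   18. ]
 [ 532.3 -246.5   18. ]
 [ 530.1 -306.7   18. ]
 [ 513.3 -308.6   18. ]]
centroid on z18 [ 522.7 -279.3   18. ] depth med [ 522.3 -280.9   19.9]
0.1
```

Handle centre is about (527.5,-277) and the pin direction about 84°, with the nose 105 mm ahead (107 expected). Stand centre is about (512.6,138.5) with its x axis at 75.4°. I'll rotate the tool first.

```bash
cat > go.py <<'E'
# prints remaining shift in tool axes (cm) and rotvec to a target: pos xyz, heading of tool x (deg), tool down
import sys,numpy as np
from scipy.spatial.transform import Rotation as R
from cell import arm
def rem(p,h):
    s=arm.state(); T=np.array(s["tool_rot"]); a=np.radians(h)
    X=np.array([np.cos(a),np.sin(a),0]); Z=np.array([0,0,-1.]); G=np.c_[X,np.cross(Z,X),Z]
    print("t %.2f pos %s F %s M %s w %.1f"%(s["time_s"],np.round(s["tool_pos"],1),np.round(s["contact_force"],1),np.round(s["torque"],2),s["grip_width"]))
    print("shift cm",np.round(T.T@(np.array(p)-s["tool_pos"])/10,3),"in target axes",np.round(G.T@(np.array(p)-s["tool_pos"])/10,3),"turn",np.round(R.from_matrix(T.T@G).as_rotvec(),4))
if __name__=="__main__": rem([float(v) for v in sys.argv[1:4]],float(sys.argv[4]))
E
python3 -m creep '[[0,0,0,0,0,-0.17,8.7],[0,0,0,0,0,-0.17,8.7],[0,0,0,0,0,-0.17,8.7],[0,0,0,0,0,-0.17,8.7],[0,0,0,0,0,-0.17,8.7],[0,0,0,0,0,-0.17,8.7]]' 20; python3 go.py 527.5 -277 110 264
```

```text
time_s: 0.85
tool_pos: [295.5, -604.5, 222.2]
tool_rot: [[-0.065, -0.998, -0.004], [-0.998, 0.065, 0.007], [-0.006, 0.004, -1.0]]
contact_force: [-0.8, 0.0, -0.1]
grip_width: 86.8
t 0.85 pos [ 295.5 -604.5  222.2] F [-0.8  0.  -0.1] M [-0.02  0.04 -0.  ] w 86.8
shift cm [-34.106 -21.088  11.341] in target axes [-34.991 -19.654  11.218] turn [0.0046 0.0062 0.04  ]
```

```bash
python3 -m creep '[[-3.4,-2.1,0,0,0,0.04,8.7],[-3.4,-2.1,0.5,0,0,0,8.7],[-3.4,-2.0,1,0,0,0,8.7],[-3.4,-2,1,0,0,0,8.7],[-3.4,-2,1,0,0,0,8.7],[-3.4,-2,1,0,0,0,8.7],[-3.4,-2,1,0,0,0,8.7],[-3.4,-2,1,0,0,0,8.7],[-3.4,-2,1,0,0,0,8.7],[-3.4,-2,1,0,0,0,8.7],[0,0,0,0,0,0,8.7]]'; python3 go.py 527.5 -277 110 264
```

```text
time_s: 2.22
tool_pos: [534.1, -274.3, 131.0]
tool_rot: [[-0.104, -0.994, -0.011], [-0.994, 0.104, 0.011], [-0.01, 0.012, -1.0]]
contact_force: [-0.8, -0.8, 0.5]
grip_width: 86.7
t 2.23 pos [ 534.1 -274.3  131. ] F [-0.8 -0.8  0.5] M [-0.08  0.12  0.  ] w 86.7
shift cm [0.361 0.605 2.101] in target axes [0.341 0.629 2.097] turn [0.0116 0.0096 0.0001]
```

```bash
python3 -m creep '[[0.35,0.6,2,0.012,0.01,0,8.7],[0,0,1,0,0,0,8.7],[0,0,1,0,0,0,8.7],[0,0,0,0,0,0,8.7]]'; python3 go.py 527.5 -277 60 264
python3 - <<'E'
from h import *
p,d=snap("top","1",[(280,190,400,280,6)]); p,d=snap("scene","1",[(240,220,360,320,6)])
E
```

```text
time_s: 2.72
tool_pos: [527.5, -277.7, 89.9]
tool_rot: [[-0.104, -0.995, -0.0], [-0.995, 0.104, -0.001], [0.001, -0.0, -1.0]]
contact_force: [-0.1, -0.2, 0.8]
grip_width: 87.0
t 2.73 pos [ 527.5 -277.7   89.9] F [-0.1 -0.2  0.8] M [0.05 0.18 0.04] w 87.0
shift cm [-0.074  0.004  2.989] in target axes [-0.072  0.004  2.989] turn [-0.     -0.0007  0.0003]
```

View pics/top_1_0.png

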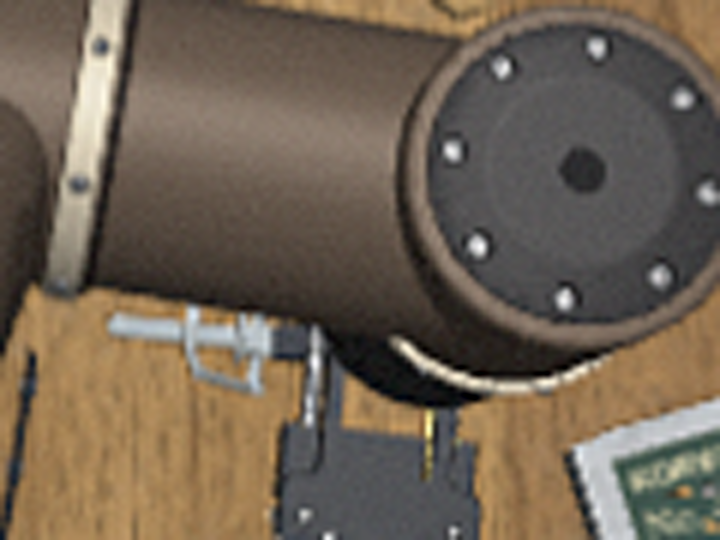

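View pics/scene_1_0.png

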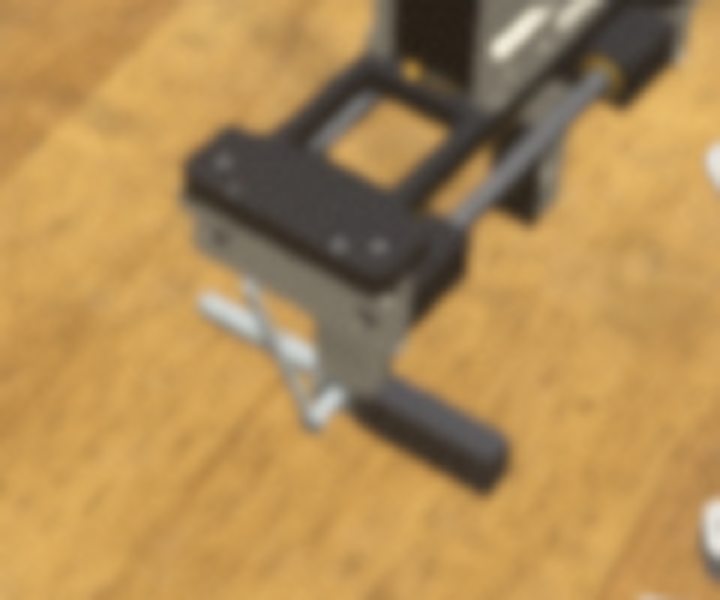

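The near finger is at crop (355,380), straddling the handle line and clear of the loop. I'll descend and grip.

```bash
python3 -m creep '[[0.2,0,2,0,0,0,8.7],[0,0,2,0,0,0,8.7],[0,0,2,0,0,0,8.7],[0,0,1.2,0,0,0,8.7],[0,0,0.8,0,0,0,8.7],[0,0,0,0,0,0,8.7]]'; python3 go.py 527.5 -277 5 264
```

```text
time_s: 3.58
tool_pos: [532.1, -281.7, 12.7]
tool_rot: [[-0.104, -0.995, 0.009], [-0.995, 0.104, -0.003], [0.002, -0.009, -1.0]]
contact_force: [-0.9, -0.0, -0.6]
grip_width: 87.0
t 3.58 pos [ 532.1 -281.7   12.7] F [-0.9 -0.  -0.6] M [0.06 0.09 0.04] w 87.0
shift cm [-0.419  0.515  0.767] in target axes [-0.417  0.508  0.773] turn [-0.0093 -0.0024  0.0007]
```

```bash
python3 -m creep '[[-0.2,0.5,0.4,-0.009,-0.002,0,8.7],[0,0,0.2,0,0,0,8.7],[0,0,0,0,0,0,8.7]]'; python3 go.py 527.5 -279 5 264
```

```text
time_s: 3.95
tool_pos: [527.9, -279.2, 7.7]
tool_rot: [[-0.104, -0.995, 0.002], [-0.995, 0.104, -0.001], [0.001, -0.002, -1.0]]
contact_force: [0.3, -0.4, -0.1]
grip_width: 87.1
t 3.95 pos [ 527.9 -279.2    7.7] F [ 0.3 -0.4 -0.1] M [-0.01  0.08 -0.01] w 87.1
shift cm [-0.015  0.047  0.271] in target axes [-0.015  0.047  0.271] turn [-0.0018 -0.0006  0.0009]
```

```bash
python3 -m creep '[[0,0,0.25,0,0,0,8.7],[0,0,0,0,0,0,4],[0,0,0,0,0,0,2],[0,0,0,0,0,0,1],[0,0,0,0,0,0,1],[0,0,0,0,0,0,1],[0,0,0,0,0,0,1]]' 45; python3 go.py 527.5 -279 5 264
```

```text
time_s: 4.82
tool_pos: [528.3, -279.3, 5.5]
tool_rot: [[-0.103, -0.995, 0.003], [-0.995, 0.103, -0.001], [0.001, -0.003, -1.0]]
contact_force: [1.0, -0.0, -1.0]
grip_width: 32.8
t 4.83 pos [ 528.3 -279.3    5.5] F [ 1. -0. -1.] M [0.05 0.09 0.01] w 32.8
shift cm [-0.019  0.083  0.053] in target axes [-0.019  0.083  0.053] turn [-0.0027 -0.0007  0.0011]
```

```bash
python3 -m creep '[[0,0,0,0,0,0,1],[0,0,0,0,0,0,1],[0,0,0,0,0,0,1],[0,0,0,0,0,0,1],[0,0,0,0,0,0,1]]' 45; python3 go.py 527.5 -279 5 264
```

```text
time_s: 5.45
tool_pos: [528.5, -279.3, 5.6]
tool_rot: [[-0.103, -0.995, 0.003], [-0.995, 0.103, -0.001], [0.001, -0.003, -1.0]]
contact_force: [1.1, -0.3, 0.2]
grip_width: 15.7
t 5.45 pos [ 528.5 -279.3    5.6] F [ 1.1 -0.3  0.2] M [-0.   -0.01 -0.  ] w 15.7
shift cm [-0.024  0.099  0.059] in target axes [-0.024  0.099  0.059] turn [-0.0029 -0.0008  0.0011]
```

```bash
python3 -m creep '[[0,0,-1,0,0,0,1],[0,0,-2,0,0,0,1],[0,0,-2.5,0,0,0.05,1],[0,0,-2.5,0,0,0.05,1],[0,0,-2,0,0,0.05,1],[0,0,0,0,0,0,1]]'; python3 go.py 474 -10 98 255.4
```

```text
time_s: 6.2
tool_pos: [526.5, -278.8, 109.8]
tool_rot: [[-0.255, -0.967, 0.0], [-0.967, 0.255, -0.0], [0.0, -0.0, -1.0]]
contact_force: [-0.5, -0.2, -1.8]
grip_width: 15.6
t 6.20 pos [ 526.5 -278.8  109.8] F [-0.5 -0.2 -1.8] M [-0.03  0.07  0.04] w 15.6
shift cm [-24.644  11.94    1.18 ] in target axes [-24.684  11.856   1.182] turn [-0.0001 -0.     -0.0034]
```

```bash
python3 -m creep '[[-1.2,0.6,0,0,0,0,1],[-2.4,1.2,0,0,0,0,1],[-2.6,1.2,0,0,0,0,1],[-2.6,1.2,0,0,0,0,1],[-2.6,1.2,0,0,0,0,1],[-2.6,1.2,0,0,0,0,1],[-2.6,1.2,0,0,0,0,1],[-2.6,1.2,0,0,0,0,1],[-2.5,1.2,0,0,0,0,1],[-1.2,0.6,0,0,0,0,1],[0,0,0,0,0,0,1]]'; python3 go.py 474 -10 98 255.4
```

```text
time_s: 7.58
tool_pos: [467.6, -18.1, 100.1]
tool_rot: [[-0.247, -0.969, -0.017], [-0.969, 0.247, 0.001], [0.004, 0.017, -1.0]]
contact_force: [0.8, -0.4, -1.4]
grip_width: 15.7
t 7.58 pos [467.6 -18.1 100.1] F [ 0.8 -0.4 -1.4] M [-0.1   0.05  0.06] w 15.7
shift cm [-0.946 -0.427  0.201] in target axes [-0.948 -0.418  0.211] turn [ 0.017  -0.0037  0.0057]
```

```bash
python3 -m creep '[[-0.9,-0.42,0.2,0.017,-0.004,0.006,1],[0,0,0,0,0,0,1]]'; python3 go.py 474 -10 98 255.4
python3 - <<'E'
from h import *
p,d=snap("top","2",[(160,190,280,280,6)]); p,d=snap("scene","2",[(130,170,250,260,6)])
E
```

```text
time_s: 7.82
tool_pos: [474.1, -10.6, 97.4]
tool_rot: [[-0.253, -0.967, 0.001], [-0.967, 0.253, -0.0], [-0.0, -0.001, -1.0]]
contact_force: [-0.0, 0.5, -0.9]
grip_width: 15.4
t 7.83 pos [474.1 -10.6  97.4] F [-0.   0.5 -0.9] M [-0.05  0.14  0.04] w 15.4
shift cm [-0.061  0.023 -0.061] in target axes [-0.061  0.022 -0.061] turn [-0.0005  0.0001 -0.0011]
```

View pics/top_2_0.png

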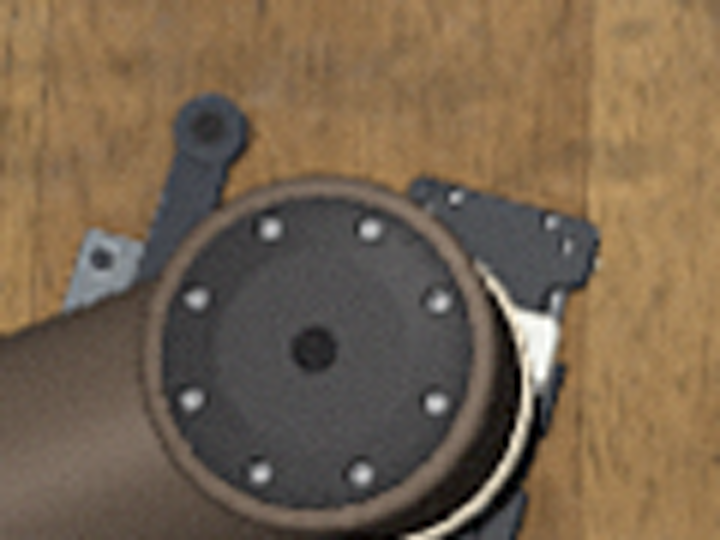

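View pics/scene_2_0.png

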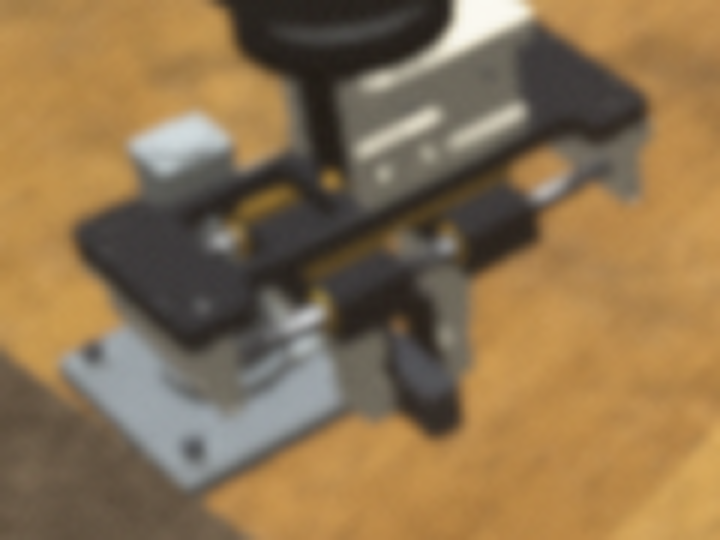

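```bash
python3 - <<'E'
from h import *
np.set_printoptions(precision=1,suppress=True)
t=np.load("top0.npz");s=np.load("scene0.npz")
a=np.radians(75.4);u=np.array([np.cos(a),np.sin(a),0]);v=np.array([-u[1],u[0],0])
for n,D,b in(("top",t,(165,230,200,265)),("scene",s,(145,180,180,225))):
    px,P=cloud(n,D["d"],b)
    q=P[(P[:,2]>128)&(P[:,2]<140)]; L=np.c_[q[:,:2]@u[:2],q[:,:2]@v[:2],q[:,2]]
    print(n,len(q),"u range",np.percentile(L[:,0],[2,10,50,90,98]),"v",np.percentile(L[:,1],[2,10,50,90,98]),"z",np.median(L[:,2]))
    for lo,hi in((85,95),(95,105),(105,115),(115,125)):
        q=P[(P[:,2]>lo)&(P[:,2]<hi)]; 
        if len(q): print("  z",lo,"u",np.percentile(q[:,:2]@u[:2],[5,25,50,75]),"v",np.percentile(q[:,:2]@v[:2],[5,50,95]))
c=np.array([512.6,138.5,0]); print("centre u,v",c@u,c@v)
h=[164.3,205.5]
for o in (14,):
    O,r=rays("scene",[h]); r=r[0]; k=((c-o*u-O)@u)/(r@u); p=O+r*k; print("hole on face",p,p@u,p@v)
st=arm.state(); T=np.array(st["tool_pos"]); x=-np.array(st["tool_rot"])[:,0]
nose=T+x*109.5+[0,0,6.4]; print("nose pred",nose,"scene px crop",(proj("scene",[nose])-[130,170])*6, "top",(proj("top",[nose])-[160,190])*6)
# fit side face from depth
E
```

```text
top 137 u range [248.2 251.4 262.  273.6 275.7] v [-477.3 -474.8 -461.2 -449.2 -446.5] z 132.47737283652486
  z 85 u [247.7 248.2 248.6 249. ] v [-476.  -462.2 -446.7]
  z 95 u [247.8 248.3 248.5 249. ] v [-473.4 -459.2 -446.2]
  z 105 u [247.9 248.2 248.4 248.7] v [-476.3 -459.3 -447.1]
  z 115 u [248.2 248.3 248.5 248.9] v [-475.1 -459.4 -445.9]
scene 89 u range [249.5 251.9 260.5 272.4 278. ] v [-476.8 -473.4 -460.  -448.5 -446.2] z 131.3966445345635
  z 85 u [249.3 250.2 251.5 253.5] v [-474.3 -455.5 -445.3]
  z 95 u [249.2 251.  252.5 258.4] v [-474.  -456.5 -446.3]
  z 105 u [249.  250.4 251.6 254.8] v [-474.8 -454.8 -446.1]
  z 115 u [249.2 250.2 251.5 254.3] v [-474.4 -457.4 -446. ]
centre u,v 263.23847314717307 -461.13611467238724
hole on face [508.3 125.2 102.4] 249.23847314717307 -460.3508372874409
nose pred [501.5  95.  103.9] scene px crop [[248.2 243.4]] top [[214.8 375.5]]
```

The wrist hides the pin from the top camera and the jaw plate hides it from the scene camera. I'll swing the hand about 40° so the scene camera sees the pin side-on, and check how it sits in the grip.

```bash
python3 -m creep '[[0,0,0,0,0,-0.1,1],[0,0,0,0,0,-0.17,1],[0,0,0,0,0,-0.17,1],[0,0,0,0,0,-0.17,1],[0,0,0,0,0,-0.1,1],[0,0,0,0,0,0,1]]'
python3 - <<'E'
from h import *
p,d=snap("scene","3",[(100,170,220,260,6)])
st=arm.state(); T=np.array(st["tool_pos"]); x=-np.array(st["tool_rot"])[:,0]
for k in (109.5,49.5,2.5): print((proj("scene",[T+x*k+[0,0,6.4]])-[100,170])*6)
E
```

```text
time_s: 8.68
tool_pos: [473.9, -13.6, 97.4]
tool_rot: [[0.454, -0.891, -0.001], [-0.891, -0.454, -0.0], [-0.0, 0.001, -1.0]]
contact_force: [-0.4, -0.5, -2.7]
grip_width: 15.6
[[306.44315069 361.64878998]]
[[461.48698721 370.81860643]]
[[584.06338842 378.05293403]]
```

View pics/scene_3_0.png

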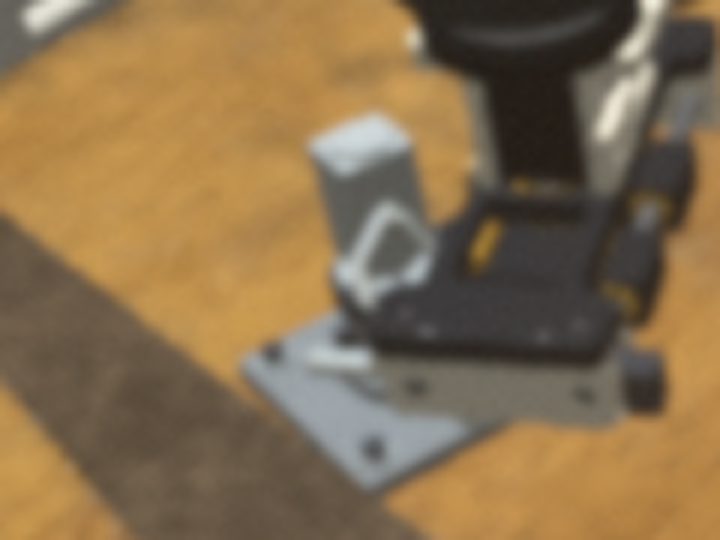

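The nose shows at crop (308,358), against a predicted (306,362), and the shank is level. So the pin hasn't sagged. I'll measure the shank centreline to get the camera-to-robot bias.

```bash
python3 - <<'E'
from h import *
np.set_printoptions(precision=2,suppress=True)
D=np.load("scene_3.npz"); p=D["p"].astype(int)
print(p[224:236,148:164].min(2))
st=arm.state(); T=np.array(st["tool_pos"]); x=-np.array(st["tool_rot"])[:,0]
for k in (109.5,100,90,85): print(k,proj("scene",[T+x*k+[0,0,6.4]]),proj("scene",[T+x*k+[0,0,11.4]]),proj("scene",[T+x*k+[0,0,1.4]]))
E
```

```text
[[104 117 133 146 156 157 150 136 116  96  79  67  62  59  58  56]
 [132 147 156 159 158 155 145 126 101  81  69  65  65  57  51  52]
 [156 160 159 157 160 157 150 126  93  70  62  66  67  59  47  42]
 [156 160 161 164 168 169 162 143 116  99  94  96  93  78  53  39]
 [155 161 163 173 181 185 181 172 159 149 149 148 140 117  79  52]
 [151 158 164 173 184 189 191 188 185 186 184 183 172 146 104  72]
 [147 153 156 161 168 172 175 177 178 180 182 182 174 152 115  92]
 [150 152 150 147 143 143 146 147 148 146 148 152 150 134 114 102]
 [152 154 151 145 139 136 135 131 127 119 119 121 125 123 115 108]
 [155 156 153 151 149 149 147 141 134 121 112 110 116 121 124 121]
 [154 155 156 156 155 156 153 152 147 136 122 112 109 115 119 119]
 [155 156 156 156 158 156 157 156 153 148 139 125 115 108 107 106]]
109.5 [[151.07 230.27]] [[150.64 228.62]] [[151.5  231.92]]
100 [[155.15 230.52]] [[154.73 228.86]] [[155.56 232.17]]
90 [[159.44 230.77]] [[159.04 229.11]] [[159.84 232.42]]
85 [[161.59 230.9 ]] [[161.2  229.24]] [[161.99 232.55]]
```

```bash
python3 - <<'E'
from h import *
np.set_printoptions(precision=1,suppress=True)
D=np.load("scene_3.npz")
px=[(c,r) for c in (155,157,159) for r in (228,229,230,231)]
P=bydepth("scene",px,D["d"]); print(np.c_[px,P])
st=arm.state(); T=np.array(st["tool_pos"]); x=-np.array(st["tool_rot"])[:,0]
print("axis",T+x*100+[0,0,6.4],T+x*90+[0,0,6.4])
px,P=cloud("scene",D["d"],(150,185,172,202)); q=P[(P[:,2]>124)&(P[:,2]<142)]; print(len(q),np.percentile(q[:,2],[10,30,50,70,90]))
E
python3 -m creep '[[0,0,0,0,0,0.1,1],[0,0,0,0,0,0.17,1],[0,0,0,0,0,0.17,1],[0,0,0,0,0,0.17,1],[0,0,0,0,0,0.1,1],[0,0,0,0,0,0,1]]'; python3 go.py 474 -10 98 255.4
```

```text
[[ 155.   228.   502.8  175.2   10.3]
 [ 155.   229.   429.1   75.4  108. ]
 [ 155.   230.   429.    76.2  104.7]
 [ 155.   231.   427.3   74.8  103.6]
 [ 157.   228.   483.7  141.1   40.3]
 [ 157.   229.   432.    72.2  107.4]
 [ 157.   230.   429.2   69.3  107.8]
 [ 157.   231.   428.5   69.3  105.3]
 [ 159.   228.   489.4  140.9   36.1]
 [ 159.   229.   432.6   66.   109.8]
 [ 159.   230.   431.7   65.6  107.6]
 [ 159.   231.   -13.7 -530.5  718.6]]
axis [428.6  75.6 103.8] [433.1  66.6 103.8]
115 [125.6 128.5 130.2 131.7 132.9]
time_s: 9.48
tool_pos: [473.9, -14.7, 97.3]
tool_rot: [[-0.275, -0.961, -0.001], [-0.961, 0.275, -0.0], [0.001, 0.001, -1.0]]
contact_force: [-0.7, 0.0, -2.0]
grip_width: 15.9
t 9.47 pos [473.9 -14.7  97.3] F [-0.7  0.  -2. ] M [-0.    0.08 -0.03] w 15.9
shift cm [-0.455  0.122 -0.069] in target axes [-0.458  0.111 -0.069] turn [ 0.0011 -0.0008 -0.0239]
```

```bash
python3 -m creep '[[-0.45,0.12,0,0,0,-0.024,1],[-0.8,0,0,0,0,0,1],[-0.8,0,0,0,0,0,1],[0,0,0,0,0,0,1]]'; python3 go.py 480.1 13.6 97.1 255.4
```

```text
time_s: 9.98
tool_pos: [478.5, 7.0, 97.4]
tool_rot: [[-0.247, -0.969, -0.001], [-0.969, 0.247, -0.0], [0.001, 0.001, -1.0]]
contact_force: [-0.5, 0.9, -2.3]
grip_width: 16.0
t 9.97 pos [478.5   7.   97.4] F [-0.5  0.9 -2.3] M [ 0.    0.05 -0.02] w 16.0
shift cm [-0.678  0.009  0.025] in target axes [-0.678  0.013  0.025] turn [ 0.0009 -0.0006  0.0049]
```

```bash
cat > f.py <<'E'
import numpy as np
from cell import arm
s=arm.state(); a=np.radians(75.4); B=np.array([[np.cos(a),np.sin(a),0],[-np.sin(a),np.cos(a),0],[0,0,1]])
T=np.array(s["tool_rot"]); p=np.array(s["tool_pos"])
d=-T[:,0]; n=B@(p+d*109.5+[0,0,6.4])
print("t %.2f nose past face %.1f  lat %.1f  axis z %.1f | F uvz %s M %s | head %.2f pitch %.2f tilt %.2f w %.1f"%(s["time_s"],n[0]-248.7,n[1]+461.2,n[2],np.round(B@s["contact_force"],1),np.round(B@s["torque"],2),np.degrees(np.arctan2(d[1],d[0])),np.degrees(d[2]),np.degrees(T[2,1]),s["grip_width"]))
E
python3 -m creep '[[-0.6,0,0,0,0,0.004,1],[0,0,0,0,0,0,1]]';python3 f.py
```

```text
time_s: 10.22
tool_pos: [480.1, 13.4, 97.3]
tool_rot: [[-0.251, -0.968, -0.001], [-0.968, 0.251, -0.0], [0.001, 0.001, -1.0]]
contact_force: [0.1, -0.4, -2.5]
grip_width: 15.8
t 10.22 nose past face -5.2  lat 0.1  axis z 103.6 | F uvz [-0.3 -0.2 -2.5] M [0.04 0.   0.  ] | head 75.46 pitch -0.04 tilt 0.06 w 15.8
```

```bash
python3 -m creep '[[-0.3,0,0,0,0,0,1],[-0.2,0,0,0,0,0,1],[0,0,0,0,0,0,1]]' >/dev/null;python3 f.py; python3 -m creep '[[-0.2,0,0,0,0,0,1],[0,0,0,0,0,0,1]]'>/dev/null;python3 f.py
```

```text
t 10.60 nose past face -0.1  lat 0.2  axis z 103.6 | F uvz [ 0.3 -1.1 -1.5] M [ 0.07  0.02 -0.02] | head 75.46 pitch -0.04 tilt 0.06 w 15.3
t 10.85 nose past face 2.0  lat 0.1  axis z 103.6 | F uvz [ 0.6  0.3 -3.1] M [ 0.1  -0.02 -0.01] | head 75.44 pitch -0.05 tilt 0.06 w 16.0
```

```bash
for i in 1; do python3 -m creep '[[-0.2,0,0,0,0,0,1],[0,0,0,0,0,0,1]]'>/dev/null;python3 f.py; done; python3 -m creep '[[-0.2,0,0,0,0,0,1],[0,0,0,0,0,0,1]]'>/dev/null;python3 f.py
```

```text
t 11.10 nose past face 3.9  lat 0.3  axis z 103.4 | F uvz [ 0.9  0.1 -2.3] M [-0.01 -0.06  0.01] | head 75.44 pitch -0.06 tilt 0.09 w 15.7
t 11.35 nose past face 5.9  lat 0.4  axis z 103.2 | F uvz [ 0.1  0.3 -2.6] M [-0.04 -0.07 -0.  ] | head 75.43 pitch -0.08 tilt 0.10 w 15.8
```

```bash
python3 -m creep '[[-0.2,0,0,0,0,0,1],[0,0,0,0,0,0,1]]'>/dev/null;python3 f.py; python3 -m creep '[[-0.2,0,0,0,0,0,1],[0,0,0,0,0,0,1]]'>/dev/null;python3 f.py; python3 -m creep '[[-0.2,0,0,0,0,0,1],[0,0,0,0,0,0,1]]'>/dev/null;python3 f.py
```

```text
t 11.60 nose past face 8.1  lat 0.4  axis z 103.2 | F uvz [ 1.5 -0.8 -2.4] M [ 0.01 -0.03 -0.02] | head 75.43 pitch -0.07 tilt 0.10 w 15.6
t 11.85 nose past face 10.2  lat 0.4  axis z 103.2 | F uvz [ 0.9 -0.4 -3.4] M [-0.08 -0.09 -0.06] | head 75.43 pitch -0.07 tilt 0.10 w 16.0
t 12.10 nose past face 12.4  lat 0.4  axis z 103.2 | F uvz [-0.1 -0.9 -3.2] M [-0.06 -0.08 -0.  ] | head 75.43 pitch -0.07 tilt 0.10 w 15.7
```

The nose is 12 mm past the face with no resistance, so it's in the hole. I'll carry on gently.

```bash
python3 -m creep '[[-0.3,0,0,0,0,0,1],[-0.3,0,0,0,0,0,1],[0,0,0,0,0,0,1]]'>/dev/null;python3 f.py; python3 -m creep '[[-0.3,0,0,0,0,0,1],[-0.3,0,0,0,0,0,1],[0,0,0,0,0,0,1]]'>/dev/null;python3 f.py
```

```text
t 12.47 nose past face 18.8  lat 0.4  axis z 103.2 | F uvz [ 0.2 -0.8 -2.9] M [-0.05  0.06  0.  ] | head 75.42 pitch -0.08 tilt 0.10 w 15.5
t 12.85 nose past face 25.3  lat 0.3  axis z 103.1 | F uvz [ 0.8 -1.7 -3.9] M [-0.09  0.07 -0.03] | head 75.43 pitch -0.08 tilt 0.09 w 15.7
```

```bash
python3 -m creep '[[-0.3,0,0,0,0,0,1],[-0.3,0,0,0,0,0,1],[0,0,0,0,0,0,1]]'>/dev/null;python3 f.py
```

```text
t 13.22 nose past face 31.6  lat 0.3  axis z 103.1 | F uvz [-0.4 -0.9 -3.1] M [-0.21  0.09 -0.04] | head 75.42 pitch -0.08 tilt 0.10 w 15.6
```

```bash
python3 -m creep '[[-0.3,0,0,0,0,0,1],[-0.3,0,0,0,0,0,1],[-0.3,0,0,0,0,0,1],[0,0,0,0,0,0,1]]'>/dev/null;python3 f.py;
```

```text
t 13.72 nose past face 41.2  lat 0.3  axis z 103.0 | F uvz [ 0.6 -1.1 -4.2] M [-0.29  0.19 -0.04] | head 75.42 pitch -0.09 tilt 0.10 w 15.4
```

```bash
python3 -m creep '[[-0.3,0,0,0,0,0,1],[-0.3,0,0,0,0,0,1],[-0.3,0,0,0,0,0,1],[0,0,0,0,0,0,1]]'>/dev/null;python3 f.py;
```

```text
t 14.22 nose past face 50.8  lat 0.3  axis z 102.9 | F uvz [-0.8 -0.5 -3.6] M [-0.34  0.26 -0.07] | head 75.42 pitch -0.09 tilt 0.10 w 15.4
```

```bash
python3 -m creep '[[-0.3,0,0,0,0,0,1],[-0.2,0,0,0,0,0,1],[0,0,0,0,0,0,1]]'>/dev/null;python3 f.py;
```

```text
t 14.60 nose past face 56.1  lat 0.3  axis z 102.9 | F uvz [-0.2 -1.  -3.6] M [-0.47  0.43 -0.08] | head 75.42 pitch -0.10 tilt 0.10 w 15.6
```

```bash
python3 -m creep '[[-0.15,0,0,0,0,0,1],[0,0,0,0,0,0,1]]'>/dev/null;python3 f.py;
```

```text
t 14.85 nose past face 57.7  lat 0.2  axis z 102.9 | F uvz [-1.2 -2.5 -5.2] M [-0.47  0.29 -0.07] | head 75.41 pitch -0.10 tilt 0.10 w 15.2
```

```bash
python3 -m creep '[[-0.15,0,0,0,0,0,1],[0,0,0,0,0,0,1]]'>/dev/null;python3 f.py;
```

```text
t 15.10 nose past face 59.3  lat 0.2  axis z 102.9 | F uvz [-0.8 -1.5 -2.9] M [-0.43  0.28 -0.07] | head 75.41 pitch -0.09 tilt 0.09 w 15.5
```

```bash
python3 -m creep '[[-0.12,0,0,0,0,0,1],[0,0,0,0,0,0,1]]'>/dev/null;python3 f.py;
```

```text
t 15.35 nose past face 60.4  lat 0.2  axis z 102.8 | F uvz [-0.9 -2.5 -3.8] M [-0.58  0.48 -0.12] | head 75.41 pitch -0.10 tilt 0.10 w 15.5
```

```bash
python3 -m creep '[[-0.12,0,0,0,0,0,1],[0,0,0,0,0,0,1]]'>/dev/null;python3 f.py;
```

```text
t 15.60 nose past face 60.4  lat 0.3  axis z 102.6 | F uvz [-0.8 -1.9 -4.2] M [-0.54  0.25 -0.09] | head 75.40 pitch -0.22 tilt 0.13 w 15.6
```

```bash
python3 -m creep '[[-0.12,0,0,0,0,0,1],[0,0,0,0,0,0,1]]'>/dev/null;python3 f.py;
```

```text
t 15.85 nose past face 60.4  lat 0.2  axis z 102.5 | F uvz [-0.7 -2.  -3.6] M [-0.67  0.38 -0.06] | head 75.39 pitch -0.33 tilt 0.15 w 15.5
```

```bash
python3 - <<'E'
from h import *
s=arm.state(); print(np.round(s["joints"],1),np.round(s["joint_torque"],1))
p,d=snap("top","4",[(150,180,270,270,6)]); p,d=snap("scene","4",[(110,150,230,240,6)])
E
```

```text
[ 31.4  11.9 -30.6   0.2 -47.9 -46.1] [  1.  -41.5  23.7   5.4  -0.2   0.1]
```

View pics/scene_4_0.png

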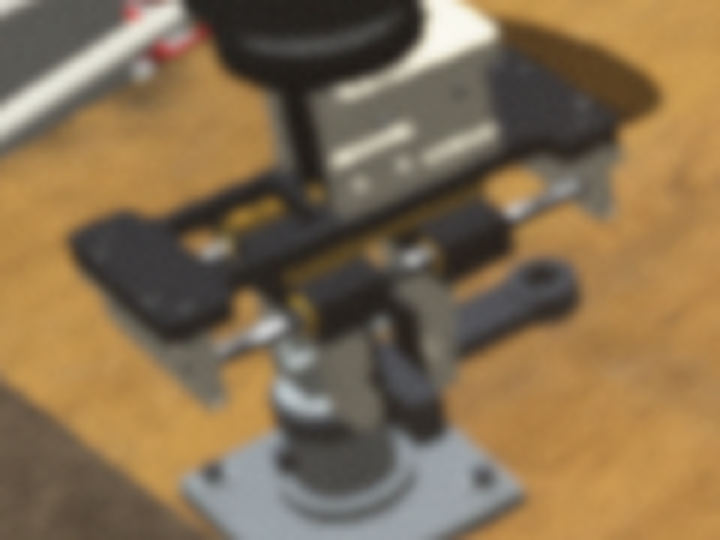

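View pics/top_4_0.png

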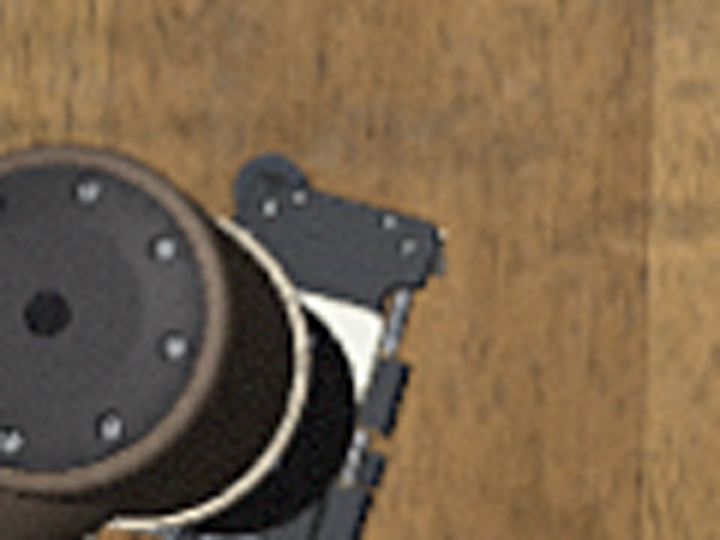

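```bash
python3 -m creep '[[-0.15,0,0,0,0,0,1]]'>/dev/null;python3 f.py;python3 -m creep '[[0,0,0,0,0,0,1]]'>/dev/null;python3 f.py
```

```text
t 16.07 nose past face 60.6  lat 0.5  axis z 102.2 | F uvz [-12.9  -6.1  -1.7] M [-2.11  4.55 -0.17] | head 75.40 pitch -0.47 tilt 0.20 w 15.6
t 16.20 nose past face 60.4  lat 0.3  axis z 102.3 | F uvz [-1.4 -2.  -2.8] M [-0.8   0.47 -0.13] | head 75.39 pitch -0.48 tilt 0.18 w 15.9
```

The stall at 60.4 mm and the 13 N that disappears when I stop pushing show the shoulder is home. Releasing and rising.

```bash
python3 -m creep '[[0,0,0,0,0,0,1],[0,0,0,0,0,0,2.5],[0,0,0,0,0,0,4],[0,0,0,0,0,0,5],[0,0,0,0,0,0,5],[0,0,0,0,0,0,5]]'>/dev/null;python3 f.py
```

```text
t 16.95 nose past face 62.6  lat -0.1  axis z 103.8 | F uvz [0.7 0.6 1. ] M [ 0.08 -0.02  0.  ] | head 75.46 pitch -0.29 tilt 0.06 w 49.7
```

```bash
python3 -m creep '[[0,0,-1,0,0,0,5],[0,0,-2,0,0,0,5],[0.5,0,-2.5,0,0,0,5],[1,0,-2.5,0,0,0,5],[3,0,-2.5,0,0,0,5],[4,0,-2.5,0,0,0,5],[5,0,-2,0,0,0,5],[5,0,-1,0,0,0,5],[0,0,0,0,0,0,4]]'>/dev/null;python3 f.py
python3 - <<'E'
from h import *
p,d=snap("top","5",[(150,190,270,280,6)]); p,d=snap("scene","5",[(110,150,230,240,6)])
E
```

```text
t 18.07 nose past face -126.7  lat -0.7  axis z 276.7 | F uvz [0.5 0.4 0.4] M [ 0.13 -0.1   0.  ] | head 75.61 pitch -0.26 tilt -0.28 w 44.5
```

View pics/scene_5_0.png

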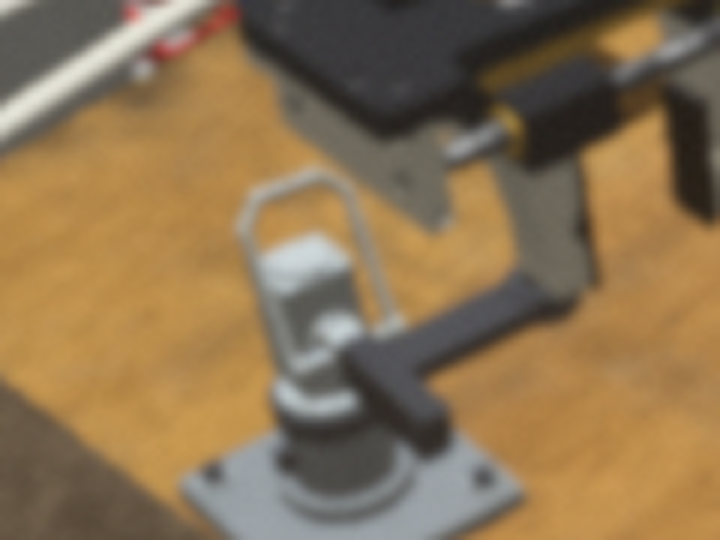

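View pics/top_5_0.png

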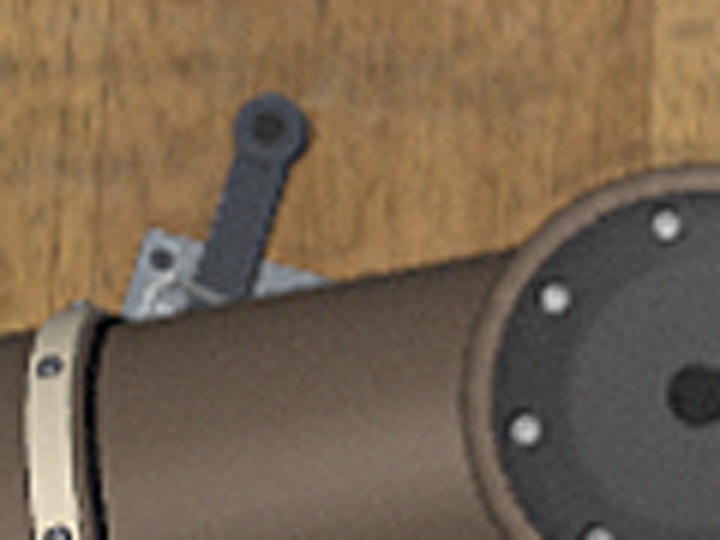

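Scene: the pin is in the hole, shoulder at the shaft, and the loop is raised over the shaft end. Its bar runs from crop (248,195) to (325,172). I'll locate the bar.

```bash
python3 - <<'E'
from h import *
np.set_printoptions(precision=1,suppress=True)
a=np.radians(75.4);u=np.array([np.cos(a),np.sin(a),0]);v=np.array([-u[1],u[0],0]);z=np.array([0,0,1.])
pts=[273.7*u+(-461.2+k)*v+164*z for k in (-14,0,14)]; print("bar pred",np.array(pts)[1],(proj("scene",pts)-[110,150])*6)
h=np.array([[248,195],[288,183],[325,172]])/6+[109.6,149.6]
O,r=rays("scene",h); k=((273.7*u-O)@u)/(r@u); P=O+r*k[:,None]; print("on plane u=273.7: v,z",P@v+461.2,P[:,2])
D=np.load("scene_5.npz"); 
px,P=cloud("scene",D["d"],(145,175,172,192)); q=P[(P[:,2]>145)&(P[:,2]<185)]; print(len(q),np.c_[q@u-248.7,q@v+461.2,q[:,2]])
E
python3 go.py 516.1 147.2 200 255.4
```

```text
bar pred [515.3 148.6 164. ] [[299.2 169.2]
 [268.3 182.8]
 [236.9 196.7]]
on plane u=273.7: v,z [ 10.1  -7.3 -23.8] [164.1 161.6 159.2]
60 [[ 20.8 -17.5 165. ]
 [ 18.8 -11.1 166.1]
 [ 21.5 -14.8 163. ]
 [ 18.4 -15.9 164. ]
 [ 21.1 -19.7 160.9]
 [ 17.5 -20.5 162.3]
 [ 19.   -5.7 165.7]
 [ 18.3  -7.9 164.9]
 [ 17.1  -9.8 164.6]
 [ 20.9 -14.  160.8]
 [ 18.8 -15.5 161.1]
 [ 18.7 -18.  160. ]
 [ 16.9 -19.7 160. ]
 [ 17.5 -22.5 158.4]
 [ 19.4 -25.9 155.9]
 [ 19.5   2.  166.1]
 [ 19.8  -0.6 164.7]
 [ 19.3  -2.8 163.9]
 [ 16.5  -4.1 164.7]
 [ 17.5  -7.  162.9]
 [ 15.5  -8.5 163.2]
 [ 16.9 -19.2 157.4]
 [ 18.3 -22.4 155.2]
 [ 12.9 -22.4 157.9]
 [ 15.  -25.9 155.1]
 [ 19.    7.6 166.2]
 [ 17.2   5.9 166.3]
 [ 20.3   2.2 163. ]
 [ 18.3   0.6 163.2]
 [ 20.4  -2.8 160.5]
 [ 16.6  -3.6 162.1]
 [ 17.  -23.7 152.3]
 [ 12.1 -24.  154.6]
 [ 14.2 -27.5 151.8]
 [ 20.2  10.1 163.9]
 [ 17.9   8.6 164.4]
 [ 15.4   7.3 164.9]
 [ 18.7   3.4 161.5]
 [ 14.8 -24.8 149.9]
 [ 13.5 -26.7 149.6]
 [ 14.   13.2 165.7]
 [ 15.1  10.4 163.7]
 [ 14.7 -24.2 147.3]
 [ 10.5 -24.8 149.1]
 [ 16.8  15.  162.2]
 [ 16.4  12.8 161.4]
 [ 15.6  16.1 160.5]
 [ 14.8  14.  159.9]
 [ 17.7  18.2 157.6]
 [ 13.8  17.4 159.1]
 [ 13.7  15.1 158.1]
 [ 12.6  20.9 158.6]
 [ 12.1  18.7 157.8]
 [ 13.5  21.1 155.3]
 [ 13.6  18.6 154.1]
 [ 13.3  16.3 153.1]
 [ 13.1  19.4 151.8]
 [ 12.1  17.4 151.3]
 [ 11.5  20.7 150.3]
 [  9.7  19.  150.5]]
t 18.18 pos [ 451.  -102.6  269.8] F [ 0.4 -0.3 -0.1] M [0.1  0.11 0.04] w 41.1
shift cm [-25.844  -0.114   6.861] in target axes [-2.5812e+01  1.0000e-03  6.9790e+00] turn [-0.0037 -0.0046  0.0055]
```

```bash
python3 -m creep '[[-1.5,0,0,0,0,0,0],[-3,0,0,0,0,0,0],[-3.5,0,0,0,0,0,0],[-3.5,0,0,0,0,0,0],[-3.5,0,0,0,0,0,0],[-3.5,0,0.5,0,0,0,0],[-3.3,0,1,0,0,0,0],[-2,0,2,0,0,0,0],[-1,0,2,0,0,0,0],[0,0,0,0,0,0,0]]' 20 >/dev/null;python3 f.py;python3 go.py 516.4 145.2 185 255.4
```

```text
t 19.43 nose past face 147.4  lat 10.3  axis z 213.9 | F uvz [-0.7  0.4  0.3] M [0.06 0.01 0.03] | head 76.66 pitch -0.49 tilt 0.07 w 0.5
t 19.43 pos [510.9 163.1 208.4] F [-0.6 -0.6  0.3] M [0.01 0.06 0.03] w 0.5
shift cm [ 1.596 -0.948  2.352] in target axes [ 1.595 -0.98   2.34 ] turn [ 0.0012 -0.0086  0.022 ]
```

```bash
python3 -m creep '[[1.5,-0.95,0.5,0.001,-0.009,0.022,0],[0,0,0.8,0,0,0,0],[0,0,0,0,0,0,0]]' >/dev/null;python3 go.py 516.4 145.2 185 255.4
```

```text
t 19.80 pos [517.  146.4 196.3] F [ 0.2  0.4 -0.2] M [-0.    0.08 -0.01] w 0.2
shift cm [0.133 0.028 1.128] in target axes [0.132 0.027 1.128] turn [-0.0009  0.0015  0.0005]
```

```bash
python3 -m creep '[[0.1,0,0.8,0,0,0,0],[0,0,0.6,0,0,0,0],[0,0,0.4,0,0,0,0],[0,0,0,0,0,0,0]]' >/dev/null;python3 go.py 516.4 145.2 170 255.4
python3 - <<'E'
from h import *
p,d=snap("scene","6",[(110,130,230,220,6)])
E
```

```text
t 20.30 pos [517.  145.  177.8] F [0.3 0.8 0.1] M [ 0.01  0.08 -0.02] w 0.7
shift cm [-0.002  0.06   0.783] in target axes [-0.004  0.058  0.783] turn [-0.0017  0.0024 -0.0004]
```

View pics/scene_6_0.png

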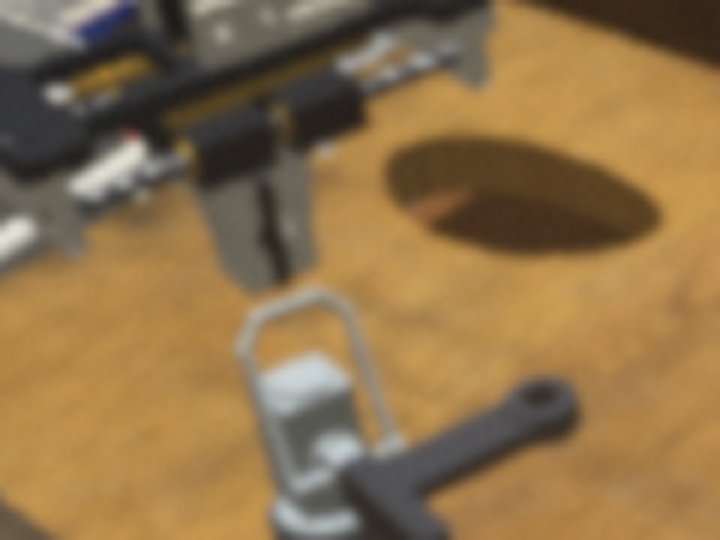

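```bash
python3 - <<'E'
from h import *
np.set_printoptions(precision=1,suppress=True)
a=np.radians(75.4);u=np.array([np.cos(a),np.sin(a),0]);v=np.array([-u[1],u[0],0])
T=np.array(arm.state()["tool_pos"]); print(T@u-248.7,T@v+461.2,(proj("scene",[T])-[110,130])*6)
for uu in(19,22,25):
  for vv in (-3,-6): print(uu,vv,(proj("scene",[(248.7+uu)*u+(-461.2+vv)*v+[0,0,164]])-[110,130])*6)
E
```

```text
22.048405556813293 -2.602357016514418 [[271.3 273.9]]
19 -3 [[282.7 306.1]]
19 -6 [[289.4 303.1]]
22 -3 [[278.8 303. ]]
22 -6 [[285.5 300. ]]
25 -3 [[275.  299.9]]
25 -6 [[281.6 296.9]]
```

```bash
python3 -m creep '[[0.15,-0.2,0.5,0,0,0,0],[0,0,0.3,0,0,0,0],[0,0,0.3,0,0,0,0]]' >/dev/null;python3 f.py; python3 -m creep '[[-0.1,0,0.3,0,0,0,0]]' >/dev/null;python3 f.py; python3 -m creep '[[-0.1,0,0.3,0,0,0,0]]' >/dev/null;python3 f.py
```

```text
t 20.73 nose past face 130.3  lat -5.0  axis z 173.5 | F uvz [-0.3 -0.1 -0.2] M [0.09 0.04 0.02] | head 75.39 pitch 0.18 tilt -0.15 w 0.7
t 20.85 nose past face 132.2  lat -6.1  axis z 171.8 | F uvz [ 1.8 -0.5 11.9] M [ 0.12 -0.77 -0.05] | head 75.43 pitch 0.28 tilt -0.30 w 0.2
t 20.98 nose past face 135.0  lat -7.9  axis z 171.2 | F uvz [ 1.8  0.7 12.8] M [ 0.29 -0.5  -0.03] | head 75.49 pitch 0.46 tilt -0.55 w 0.3
```

```bash
python3 go.py 516.4 145.2 160 255.4; python3 -m creep '[[-0.2,0.25,0.3,-0.008,0.006,0,0],[-0.3,0.1,0.4,0,0,0,0]]' >/dev/null;python3 f.py;python3 go.py 516.4 145.2 160 255.4
```

```text
t 20.98 pos [523.3 147.  163.9] F [-0.2  1.9 12.8] M [ 0.56  0.16 -0.03] w 0.3
shift cm [0.35  0.623 0.383] in target axes [0.348 0.619 0.391] turn [-0.0096  0.0081  0.0015]
t 21.23 nose past face 142.1  lat -6.9  axis z 167.4 | F uvz [0.5 0.1 7.8] M [ 0.25  0.19 -0.04] | head 75.58 pitch 0.35 tilt -0.45 w 0.2
t 21.23 pos [524.3 154.2 160.3] F [0.1 0.5 7.8] M [-0.12  0.29 -0.04] w 0.2
shift cm [1.064 0.538 0.022] in target axes [1.065 0.534 0.033] turn [-0.0079  0.0062  0.0031]
```

```bash
python3 -m creep '[[-0.4,0.25,0.45,-0.008,0.006,0.003,0],[-0.4,0.15,0.45,0,0,0,0]]' >/dev/null;python3 f.py;python3 go.py 516.4 145.2 160 255.4
```

```text
t 21.48 nose past face 151.4  lat -4.8  axis z 160.2 | F uvz [-1.5  0.9  4. ] M [0.24 0.36 0.01] | head 75.45 pitch 0.14 tilt -0.22 w 0.4
t 21.48 pos [524.3 163.7 153.5] F [-1.2 -1.2  4. ] M [-0.29  0.33  0.01] w 0.4
shift cm [ 1.991  0.297 -0.656] in target axes [ 1.993  0.298 -0.65 ] turn [-0.0038  0.0025  0.0008]
```

```bash
python3 -m creep '[[-0.3,0.1,0.45,-0.004,0.002,0,0],[-0.28,0.05,0.45,0,0,0,0]]' >/dev/null;python3 f.py; python3 -m creep '[[-0.25,0.05,0.45,0,0,0,0],[-0.22,0.05,0.45,0,0,0,0]]' >/dev/null;python3 f.py;python3 go.py 516.4 145.2 160 255.4
```

```text
t 21.73 nose past face 158.3  lat -4.1  axis z 152.0 | F uvz [0.5 0.6 3.6] M [ 0.15 -0.09  0.08] | head 75.49 pitch 0.11 tilt -0.11 w 0.5
t 21.98 nose past face 164.2  lat -3.4  axis z 142.9 | F uvz [1.8 0.5 2.5] M [ 0.1  -0.58  0.03] | head 75.50 pitch 0.20 tilt -0.17 w 0.5
t 21.98 pos [526.2 176.4 136.1] F [-0.   1.8  2.5] M [ 0.58 -0.05  0.03] w 0.5
shift cm [ 3.261  0.164 -2.403] in target axes [ 3.27   0.165 -2.391] turn [-0.003   0.0036  0.0017]
```

```bash
python3 -m creep '[[-0.15,0,0.45,0,0.003,0,0],[-0.1,0,0.45,0,0,0,0]]' >/dev/null;python3 f.py; python3 -m creep '[[-0.1,0,0.45,0,0,0,0],[-0.05,0,0.3,0,0,0,0],[0,0,0,0,0,0,0]]' >/dev/null;python3 f.py
```

```text
t 22.23 nose past face 166.3  lat -2.8  axis z 131.9 | F uvz [0.2 1.1 0.1] M [ 0.05  0.01 -0.03] | head 75.48 pitch -0.05 tilt -0.09 w 0.1
t 22.60 nose past face 166.7  lat -1.9  axis z 122.0 | F uvz [ 1.1 -0.1  0. ] M [ 0.05 -0.05  0.01] | head 75.46 pitch -0.21 tilt 0.05 w 0.5
```

The force dropped to zero, so the loop has most likely snapped. I'll rise, move aside and look.

```bash
python3 -m creep '[[-0.5,0,-1,0,0,0,0],[0,0,-3,0,0,0,0],[0,0,-4,0,0,0,0],[0,0,-4,0,0,0,0],[1,0,-3,0,0,0,0],[4,0,-1,0,0,0,0],[5,0,0,0,0,0,0],[5,0,0,0,0,0,0],[5,0,0,0,0,0,0],[5,0,0,0,0,0,0],[5,0,0,0,0,0,0],[5,0,0,0,0,0,0],[5,0,0,0,0,0,0],[5,0,0,0,0,0,0],[3,0,0,0,0,0,0],[0,0,0,0,0,0,0]]' >/dev/null;python3 f.py
python3 - <<'E'
from h import *
p,d=snap("top","7",[(150,190,270,280,6)]); p,d=snap("scene","7",[(110,150,230,240,6)])
E
```

```text
t 24.60 nose past face -319.1  lat -5.2  axis z 305.7 | F uvz [ 0.6 -1.2  0.3] M [ 0.21 -0.04 -0.07] | head 75.69 pitch 0.15 tilt -1.16 w 0.5
```

View pics/scene_7_0.png

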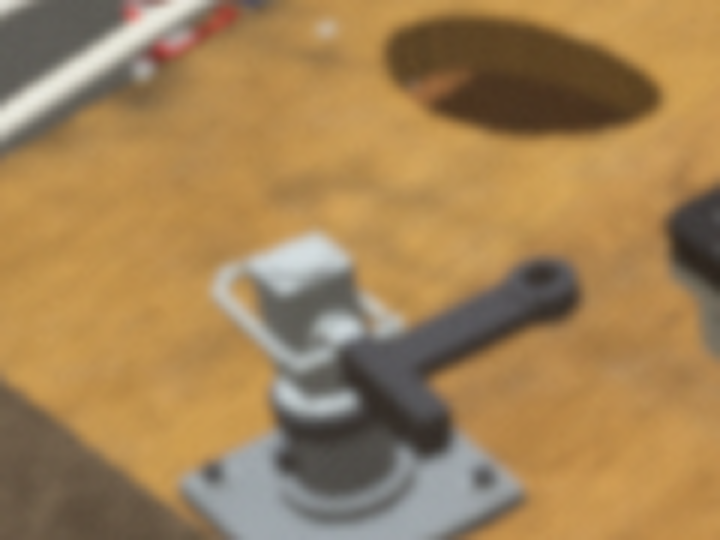

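View pics/top_7_0.png

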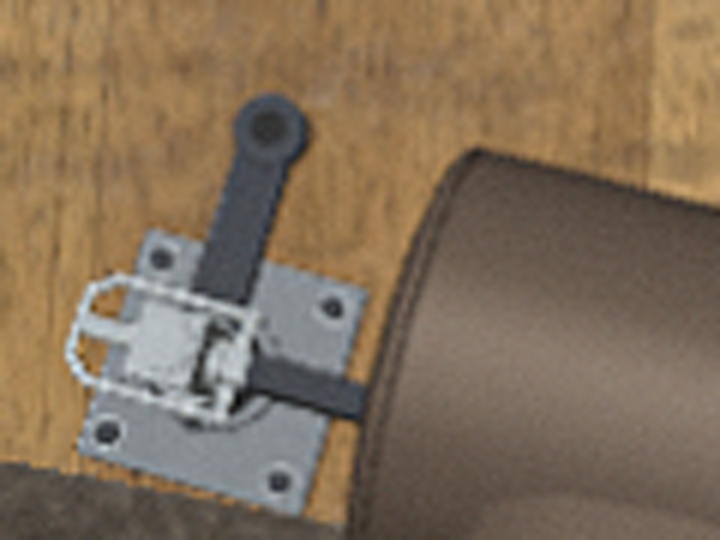

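Top: the loop encircles the shaft, with its bar at crop (72,340) ahead of the nose at (82,330). I'll check the loop angle and the shoulder gap by depth and geometry.

```bash
python3 - <<'E'
from h import *
np.set_printoptions(precision=1,suppress=True)
a=np.radians(75.4);u=np.array([np.cos(a),np.sin(a),0]);v=np.array([-u[1],u[0],0])
for n,b in (("top",(158,232,215,262)),("scene",(140,185,200,225))):
    D=np.load(f"{n}_7.npz"); px,P=cloud(n,D["d"],b); L=np.c_[P@u-248.7,P@v+461.2,P[:,2]]
    q=L[(L[:,2]>80)&(L[:,2]<160)]
    f=q[(q[:,0]>56)&(abs(q[:,1])<35)]; print(n,"far (bar)",len(f),f[np.argsort(f[:,0])][::max(1,len(f)//14)])
    f=q[(q[:,0]>33)&(q[:,0]<56)&(abs(q[:,1])<8)]; print(" nose shank z",len(f),np.median(f,0) if len(f) else "", np.percentile(f[:,2],[80,95]) if len(f) else "")
    for s in(1,-1):
        f=q[(q[:,1]*s>18)&(q[:,1]*s<28)&(q[:,0]>-12)&(q[:,0]<60)]; 
        if len(f)>4: print(" side",s,len(f),"z vs u fit",np.polyfit(f[:,0],f[:,2],1),f[:,2].std())
    f=q[(q[:,0]<-1)&(q[:,0]>-25)&(abs(q[:,1])<14)]; print(" behind face",len(f),f[np.argsort(-f[:,0])][::max(1,len(f)//14)])
# predicted bar for shut / 17deg, handle point
for nm,P in (("bar shut",(60,0,103.5)),("bar 5deg",(59.7,0,109.6)),("nose",(60,0,103.5)),("shoulder top",(0,0,115)),("shoulder top -5",(-5,0,115))):
    W=(248.7+P[0])*u+(-461.2+P[1])*v+[0,0,P[2]]; print(nm,(proj("top",[W])-[150,190])*6,(proj("scene",[W])-[110,150])*6)
E
```

```text
top far (bar) 24 [[ 56.3  -3.7 109.1]
 [ 56.7  -6.1 110.6]
 [ 56.7   2.  110.8]
 [ 56.9 -14.3 109.6]
 [ 56.9 -17.8 103.4]
 [ 57.3  -0.5 111.8]
 [ 57.3   4.2 105.7]
 [ 57.4 -12.1 104.6]
 [ 57.8  -8.7 109.5]
 [ 57.9  15.6 109.9]
 [ 58.1   9.9 106.1]
 [ 58.4   5.1 110.8]
 [ 58.8   7.4 106.6]
 [ 59.  -17.  104.9]
 [ 59.1   2.7 111.2]
 [ 59.4  -3.1 106.8]
 [ 59.6  13.1 106.9]
 [ 59.7 -13.6 108.5]
 [ 59.8 -11.3 105.3]
 [ 60.3   8.3 110.2]
 [ 60.4  10.6 106.7]
 [ 60.5  -8.  108.8]
 [ 60.7  -5.7 105.2]
 [ 61.4   0.  105.7]]
 nose shank z 34 [ 43.9  -0.8 108.9] [110.1 111.6]
 side 1 48 z vs u fit [  0.  107.1] 1.9275717618488235
 side -1 54 z vs u fit [  0.1 101.9] 2.756819397043887
 behind face 73 [[ -1.2   7.7 118.1]
 [ -3.5   7.3  91.6]
 [ -4.9  -4.2 115.3]
 [ -5.5  -1.8 114.6]
 [ -6.9   6.7  95.3]
 [ -9.1   4.7 109. ]
 [-10.6  -6.6 107.6]
 [-11.5  -9.9 103.9]
 [-13.2 -13.1 103.6]
 [-14.1   3.3 109.1]
 [-15.7   0.1 108.9]
 [-17.3  -3.  108.5]
 [-20.4  -3.6 111.4]
 [-22.4   1.3 113.5]
 [-23.9   7.5  97.4]]
scene far (bar) 11 [[ 56.2   4.7 106.5]
 [ 56.5  12.8 107.3]
 [ 56.6  15.2 108.5]
 [ 
[... 169 characters left out ...]
se shank z 1 [ 55.3  -1.2 110.2] [110.2 110.2]
 side 1 42 z vs u fit [  0.1 105. ] 2.067580564278893
 side -1 18 z vs u fit [  0.  100.5] 1.7104376375196573
 behind face 75 [[ -1.3  10.2 107. ]
 [ -2.4   8.7 103.7]
 [ -4.    7.5 100.8]
 [ -4.7   0.6 109.9]
 [ -5.5  12.6 107.6]
 [ -6.5   7.8  93.1]
 [ -7.4  -0.2 107.9]
 [-10.1   8.8  98.9]
 [-10.8   7.7  92.4]
 [-12.7   7.5  99.6]
 [-15.3   7.  110.1]
 [-18.4   9.1  94.5]
 [-19.7   8.1 104. ]
 [-21.2   4.6 112.2]
 [-22.8   8.6  96.8]]
bar shut [[ 76.4 319.4]] [[252.7 267.2]]
bar 5deg [[ 73.6 318.1]] [[250.2 255.8]]
nose [[ 76.4 319.4]] [[252.7 267.2]]
shoulder top [[202.4 354.4]] [[322.9 308.2]]
shoulder top -5 [[213.5 357.6]] [[329.4 313.7]]
```

```bash
python3 - <<'E'
from h import *
np.set_printoptions(precision=1,suppress=True)
a=np.radians(75.4);u=np.array([np.cos(a),np.sin(a),0]);v=np.array([-u[1],u[0],0])
D=np.load("top_7.npz"); px,P=cloud("top",D["d"],(172,232,225,265)); L=np.c_[P@u-248.7,P@v+461.2,P[:,2]]
for lo in range(-12,3):
    q=L[(L[:,0]>=lo)&(L[:,0]<lo+1)&(abs(L[:,1])<7)&(L[:,2]>60)]; print(lo,np.sort(q[:,2]))
for tag,t in(("loop -",-1),("loop +",1)):
    f=L[(L[:,1]*t>18)&(L[:,1]*t<28)&(L[:,0]>-8)&(L[:,0]<45)&(L[:,2]>90)&(L[:,2]<125)]; k=np.polyfit(f[:,0],f[:,2],1); print(tag,len(f),"slope deg %.1f"%np.degrees(np.arctan(k[0])))
px,P=cloud("top",D["d"],(158,232,185,262)); L=np.c_[P@u-248.7,P@v+461.2,P[:,2]]
f=L[(L[:,0]>31)&(L[:,0]<54)&(abs(L[:,1])<3.5)&(L[:,2]>95)]; print("shank",len(f),"slope deg %.1f"%np.degrees(np.arctan(np.polyfit(f[:,0],f[:,2],1)[0])))
# handle in scene/top
px,P=cloud("scene",np.load("scene_7.npz")["d"],(165,200,190,228)); L=np.c_[P@u-248.7,P@v+461.2,P[:,2]]; c=np.load("scene_7.npz")["p"].astype(int)[px[:,1],px[:,0]]
f=L[(c.max(1)<90)&(L[:,0]<-12)&(L[:,0]>-90)&(L[:,2]>80)&(L[:,2]<125)&(abs(L[:,1])<15)]; print("handle",len(f),np.percentile(f[:,0],[0,2,98,100]),"expect -78..-16 if home")
g=f[f[:,2]>np.median(f[:,2])]; print(np.polyfit(g[:,0],g[:,2],1))
q=plane("scene",[(110+443/6,150+405/6),(110+420/6,150+450/6)],112); print(q@u-248.7)
# bystanders
p0=np.load("top0.npz")["p"].astype(int);p1=np.load("top_7.npz")["p"].astype(int)
for n,b in(("padlock",(340,170,366,196)),("nut",(370,234,388,250)),("tape",(230,145,262,175))): print(n,np.abs(p0-p1)[b[1]:b[3],b[0]:b[2]].mean())
E
```

```text
-12 [104.2 108.4 113.1]
-11 [107.6 109.9]
-10 [109.  111.1]
-9 [ 63.3 108.6 110.5]
-8 [110.7]
-7 [ 95.3 108.1]
-6 [105.9 107.6 108.3 110.2 114.6]
-5 [111.1 115.3 116.2]
-4 [111.5 112.4 116.5]
-3 []
-2 [124.3]
-1 [102.6 105.4 107.8 109.1 112.9 113.1 118.  122.1 125.  128.  129.  133.4]
0 [115.5 129.3 129.5 131. ]
1 [130.1 132.8]
2 [125.4 131.  132.8 132.9]
loop - 38 slope deg 5.0
loop + 26 slope deg 2.2
shank 20 slope deg -0.3
handle 169 [-78.3 -77.5 -20.1 -17.2] expect -78..-16 if home
[  0. 110.]
[-82.4 -99.1]
padlock 9.20266272189349
nut 30.67824074074074
tape 8.827083333333333
```

```bash
python3 - <<'E'
import numpy as np,cv2
a=np.load("scene0.npz")["p"];b=np.load("scene_7.npz")["p"];t=np.load("top_7.npz")["p"]
cv2.imwrite("pics/full7.png",b[:,:,::-1]); cv2.imwrite("pics/top7.png",t[:,:,::-1])
for n,bx in(("padlock",(355,240,382,264)),("nut",(353,300,376,320)),("tape",(258,184,292,210))):
    print(n,np.abs(a.astype(int)-b)[bx[1]:bx[3],bx[0]:bx[2]].mean())
E
```

```text
padlock 6.720679012345679
nut 6.760144927536232
tape 67.48529411764706
```

View pics/full7.png

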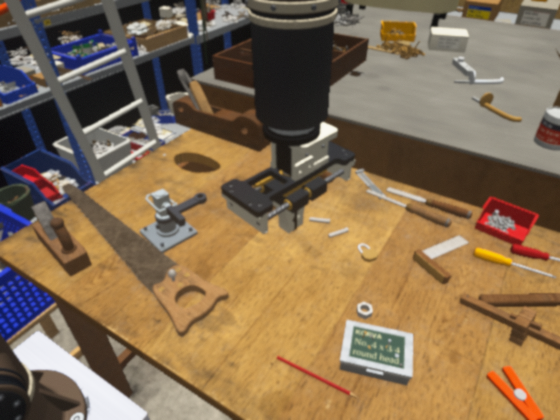

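The padlock (367,252) and nut (364,310) are unchanged in the scene view. The arm hides the tape in that view, but the tape is unchanged in the top view. The arm is clear, so I'm handing in.

```bash
python3 -c "
from cell import arm; print(arm.sign_off()); print(arm.state()['time_s'])"
```

```text
the job is handed in; nothing more can be done
None
the job is handed in; nothing more can be done
```

The hitch pin is through the cross hole with its shoulder at the shaft, the loop is shut round the shaft, and the job is handed in. It took about 25 s of the 72 s, and the sign-off reports no verdict.

- **Finding the hole:** I worked out its height from the cameras (about 103.5 mm) and the nose went in on the first try, so no searching by feel was needed.
- **Pushing in:** nothing resisted until the shoulder stopped against the shaft. The highest force I read was about 13 N, though I only took readings between moves.
- **Closing the loop:** I pressed the bar along its arc with the shut fingers, again reading about 13 N at most. The force then fell to zero as the loop snapped.

Last checks:
- **Shoulder:** the handle spans −78 to −17 mm from the shaft face (−78 to −16 expected), so the shoulder is home to within about 1 mm.
- **Loop:** the bar is just ahead of the nose and level with the pin's axis to within 1–3 mm.
- **Bystanders:** the padlock and nut look unmoved in the scene view, and the tape in the top view. In the other views, the arm hides the tape in the scene view, and the nut's patch in the top view had changed, which I put down to the arm and did not look at.
- **Disagreements:** after release, the pin looked drooped and rolled by a few degrees. Fits to the depth data for the loop wires gave slopes of 2° and 5°, against about 0° for the shank. I put the slope difference down to depth noise and the droop, and judged the loop shut from the bar's height.

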